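Harmonicas in the tray by length

ROBOT

A 6-joint arm with a two-finger parallel gripper is mounted at the origin on the work surface. World frame = base frame: x ahead of the robot, y to its left, z up, the work surface at z = 0. Lengths are in m, angles in rad, forces in N, time in s.
With the tool pointing down it reaches from about 0.375 to 0.9 m from the base axis. Payload 3.1 kg.
Tool frame: the origin (TCP) lies between the finger pads; the fingertips stand manip.finger_overhang ahead of it and the grasp point (between the pads) lies 5 mm behind it (manip.finger_overhang is the distance from the TCP to the fingertips, in m); z points along the fingers, y is the line along which they close (so a half turn about z gives the same grasp; the last joint's range is limited). The gripper opens to 85 mm and grips with 20 to 120 N. Pads are 22 mm wide; open, the fingers measure 114 mm over their backs; the gripper's body (76 mm by 85 mm) begins 54 mm behind the grasp point. The pads swing forward as they close: fully open they stand 13 mm farther back than shut.
Start: joints at [0.929, 0.527, 1.433, -0, 1.181, -0.178], TCP at [0.279, 0.559, 0.245] pointing down, gripper open.
Joint ranges: [-3.08, 3.08], [-0.75, 2.2], [0.22, 2.44], [-1.43, 4.57], [0, 2.65], [-2.85, 2.85]. Speed limits (rad/s): [2.79, 2.79, 3.14, 3.14, 3.14, 3.14].

INTERFACE

Orientations are given as a unit quaternion [x, y, z, w].
In Python, from station import manip gives the robot as it stands.
- The arm moves only by the tool drive_tool, never from a script. Its argument "plan" is a list of rows, each a list of 7 numbers: the shift along the tool's x, y, z in m, then the turn, a rotation vector about the tool's x, y, z in degrees, then the opening, from -1 (shut) to 1 (fully open). In form: [[x, y, z, wx, wy, wz, gripper], ...]. A call has 1 to 10 rows; each row shifts and turns the commanded pose from where the row before left it, along the tool's axes as they then stand; what a row does not reach is not made up. A row lasts 1/10 s, in which the tool goes at most 50 mm and 8.59 degrees, less where a joint would pass 70% of its speed; a pose out of reach is approached as far as the arm can. A call is refused whole if a number of a shift passes 0.05 or a number of a turn 8.59, either way. A call with a gripper value outside its range is refused whole. The fingers move at their own pace and stop on an object; "newtons" is the grip in N (left out, the last holds). Time passes only in rows, so rows that do not move let the fingers close. It gives the time, the measured TCP pose, the force, the opening and the grip force at its end, in the units of the state.
- manip.sense(): the state, without advancing time (a new reading comes with each control period).
- manip.snapshot(name): name is "scene" or "top"; returns a dict with "image" (400x640x3 uint8, red, green, blue), "z_map" (400x640 float32, m along the optical axis (not along the pixel's ray), 0 where there is no reading), "fov_y" (degrees; the focal length in pixels is half the picture's height over the tangent of half this angle, whatever the lens; pixels are square), "cx", "cy" (the principal point, pixels), "k1" (the pictures are not rectified: a ray, as slopes to the right and down, at radius r is drawn at 1 + k1 r^2 times it, then the intrinsics apply), "extrinsics" (4x4, takes a point from camera to world coordinates). Camera axes: x right, y up, looking along -z (the intrinsics and any distortion apply to the point x, -y, -z); pixel columns grow to the right and rows downward; lengths in m; the calibration is good to about 2 mm. A picture is of the moment at which its call begins.
- manip.sign_off(): hands the job in; it is judged then, once.
The state is a dict: "t": time; "q": joint angles; "qd": joint speeds; "tau": joint torques, N m; "tcp_pos": TCP position; "tool_rot": TCP orientation; "force": force on the tool from outside, world axes, zero at the start; "ft_torque": the same for the moment, N m; "finger_gap": opening from 0.0 (shut) to 1.0 (fully open); "gripper_force": force on a finger pad.
Only numpy, scipy, OpenCV 4.12 (cv2) and the standard library are available. Lean on these libraries where they do the work, as an engineer would, in place of code of your own. Each camera call takes 0.05 s, during which the arm holds its last target. There are 200 camera calls.

TASK

Put the four harmonicas that lie on the plank into the four empty lanes of the grey tray, so that all six in the tray run in order of length from the little one already at one end to the long one already at the other. Set each down gently rather than dropping it, so that it lies flat and right way up along its own lane, between the ribs, with its middle at the middle of the lane. Leave the two harmonicas already in the tray, the round pin tin and the pink finger shaker where they are.

Things in the scene. Friction and masses are not known exactly. Their poses are not given: they have to be found in the camera images.
- tray: fixed grey plastic tray, 226 (x) by 366 (y) mm, rim 14 mm high, floor 3 mm thick. Five low ribs (3 mm wide, tops 7 mm above the plank) part it into six lanes along x, each 220 mm long, 57 mm clear; centre lines at y = -150, -90, -30, 30, 90, 150 mm. The outermost lanes hold harp_a and harp_f (either way round), the inner four are empty. Origin: centre of its underside, z up
- harp_a: chrome harmonica with a black comb, 76 mm long, 26 wide, 20 high, lying flat, already in one outermost lane of the tray; the shortest of the six. Origin: centre of its underside; x along its length, y towards the mouth holes, z up. A plain block to grip across its width, but the last 8 mm at each end is only the comb, 8 mm thick at mid height
- harp_f: chrome harmonica with a black comb, 204 mm long, 31 wide, 25 high, lying flat, already in the other outermost lane of the tray; the longest of the six. Origin: centre of its underside; x along its length, y towards the mouth holes, z up. A plain block to grip across its width, but the last 8 mm at each end is only the comb, 8 mm thick at mid height
- harp_b: chrome harmonica with a black comb, 102 mm long, 27 wide, 21 high, lying flat, loose on the plank, one of the four to be put in the tray. Origin: centre of its underside; x along its length, y towards the mouth holes, z up. A plain block to grip across its width, but the last 8 mm at each end is only the comb, 8 mm thick at mid height
- harp_c: chrome harmonica with a black comb, 127 mm long, 28 wide, 22 high, lying flat, loose on the plank, one of the four to be put in the tray. Origin: centre of its underside; x along its length, y towards the mouth holes, z up. A plain block to grip across its width, but the last 8 mm at each end is only the comb, 8 mm thick at mid height
- harp_d: chrome harmonica with a black comb, 152 mm long, 29 wide, 23 high, lying flat, loose on the plank, one of the four to be put in the tray. Origin: centre of its underside; x along its length, y towards the mouth holes, z up. A plain block to grip across its width, but the last 8 mm at each end is only the comb, 8 mm thick at mid height
- harp_e: chrome harmonica with a black comb, 178 mm long, 30 wide, 24 high, lying flat, loose on the plank, one of the four to be put in the tray. Origin: centre of its underside; x along its length, y towards the mouth holes, z up. A plain block to grip across its width, but the last 8 mm at each end is only the comb, 8 mm thick at mid height
- pin_tin: closed round tin for bridge pins, bare metal with a paper disc on the lid, 59 mm across, 21 mm high, loose on the plank among the harmonicas. Origin at the centre of its underside
- finger_shaker: pink silicone finger shaker: a dome 39 mm across and 28 mm high with a small finger loop lying flat at its +x side, reaching 42 mm from the dome's axis; loose on the plank among the harmonicas. Origin at the centre of the dome's underside
There are look-alikes about, which are no part of the job. Leave any green look-alike of the harp_d alone. Leave any purple look-alike of the harp_c alone.

How it is judged:
At the end, for the whole second after the job is handed in: b, c, d, e in the inner lanes in order from harp_a to harp_f: within 13 mm of the lane's centre line, 15 mm of its middle, 0.2 rad of its direction, upright (0.1 rad) on the floor (underside below 6 mm), at rest. harp_a, harp_f moved under 12 mm, still within 0.2 rad; tin, shaker under 30 mm (((y of harp_a in the frame of tray below 0 m and y of harp_b in the frame of tray between -0.103 and -0.077 m and y of harp_c in the frame of tray between -0.043 and -0.017 m and y of harp_d in the frame of tray between 0.017 and 0.043 m and y of harp_e in the frame of tray between 0.077 and 0.103 m) or (y of harp_a in the frame of tray above 0 m and y of harp_b in the frame of tray between 0.077 and 0.103 m and y of harp_c in the frame of tray between 0.017 and 0.043 m and y of harp_d in the frame of tray between -0.043 and -0.017 m and y of harp_e in the frame of tray between -0.103 and -0.077 m)) and x of harp_b in the frame of tray between -0.015 and 0.015 m and z of each of harp_b, harp_c, harp_d, harp_e in the frame of tray below 0.006 m and angle between each of harp_b, harp_c, harp_d, harp_e's own z axis and vertical below 0.1 rad and angle between the x axis of each of harp_b, harp_c, harp_d, harp_e, harp_a, harp_f and the x axis of tray, either way round below 0.2 rad and linear speed of each of harp_b, harp_c, harp_d, harp_e below 0.02 m/s and x of harp_c in the frame of tray between -0.015 and 0.015 m and x of harp_d in the frame of tray between -0.015 and 0.015 m and x of harp_e in the frame of tray between -0.015 and 0.015 m and distance of each of harp_a, harp_f from where it was at the start of the episode below 0.012 m and distance of each of pin_tin, finger_shaker from where it was at the start of the episode below 0.03 m); the robot touches nothing.
It fails at once if harp_b is dropped or flung: it moves faster than 0.7 m/s while no finger touches it (linear speed of harp_b above 0.7 m/s and contact force between the fingers and harp_b below 0.05 N).
It fails at once if harp_c is dropped or flung: it moves faster than 0.7 m/s while no finger touches it (linear speed of harp_c above 0.7 m/s and contact force between the fingers and harp_c below 0.05 N).
It fails at once if harp_d is dropped or flung: it moves faster than 0.7 m/s while no finger touches it (linear speed of harp_d above 0.7 m/s and contact force between the fingers and harp_d below 0.05 N).
It fails at once if harp_e is dropped or flung: it moves faster than 0.7 m/s while no finger touches it (linear speed of harp_e above 0.7 m/s and contact force between the fingers and harp_e below 0.05 N).
It also fails if it takes over 104 s, if anything falls off the work surface, if the arm or the gripper's body presses on something with over 40 N, if the wrist force passes 120 N, or if a joint passes its speed limit or range.

## Working session

There is one attempt and no reset: what is moved stays moved. The work goes in short steps, Python scripts to look and compute and a tool call to move; the robot and the scene stay as the last step left them, time stands still between calls to the robot, and variables do not carry over. Pictures are saved under pics/ and viewed, at most 14 in all, crops included, and the job is handed in when it is done.

Besides the shell and the picture viewer there is one more tool, called after "Call:" by a JSON object that holds its "method" and its "body", one argument or row to a line. drive_tool: Moves the arm, as the interface text tells. Its arguments: {"type":"object","properties":{"plan":{"type":"array"},"newtons":{"type":"number"}},"required":["plan"]}

```bash
ls; mkdir -p pics
cat > h.py <<'E'
import numpy as np, cv2
from station import manip
def snap(n):
    s=manip.snapshot(n); np.savez(f'{n}.npz',**s); return s
def K(s):
    f=200/np.tan(np.radians(s['fov_y'])/2); return f
def ray(s,u,v):
    f=K(s); d=np.array([(u-s['cx'])/f,(v-s['cy'])/f]); x=d.copy()
    for _ in range(20): x=d/(1+s['k1']*(x@x))
    return np.array([x[0],-x[1],-1.])
def atz(s,u,v,z):
    T=s['extrinsics']; r=T[:3,:3]@ray(s,u,v); o=T[:3,3]; return o+r*(z-o[2])/r[2]
def cloud(s):
    f=K(s); v,u=np.mgrid[:400,:640].astype(float); d=np.stack([(u-s['cx'])/f,(v-s['cy'])/f],-1); x=d.copy()
    for _ in range(20): x=d/(1+s['k1']*(x**2).sum(-1,keepdims=True))
    z=s['z_map']; P=np.stack([x[...,0]*z,-x[...,1]*z,-z],-1); T=s['extrinsics']
    return P@T[:3,:3].T+T[:3,3]
E
python3 - <<'E'
from h import *
for n in ('scene','top'):
    s=snap(n); cv2.imwrite(f'pics/{n}0.png',s['image'][...,::-1]); print(n,s['fov_y'],s['cx'],s['cy'],s['k1'],s['extrinsics'].round(3).tolist())
print(manip.finger_overhang, manip.sense())
E
```

```text
pics
scene 56.44259267259228 317.31816552960754 202.7561429810334 -0.06724531184555887 [[0.732, -0.502, 0.461, 0.893], [0.681, 0.551, -0.482, -0.467], [-0.012, 0.667, 0.745, 0.719], [0.0, 0.0, 0.0, 1.0]]
top 52.05650996330652 317.3010685347865 202.6523797278723 0.0058635713029504604 [[-0.026, 0.987, -0.161, 0.305], [-1.0, -0.026, 0.007, 0.001], [0.003, 0.161, 0.987, 1.075], [0.0, 0.0, 0.0, 1.0]]
0.014 {'t': 0.1, 'q': array([ 9.29484542e-01,  5.28399988e-01,  1.43375131e+00, -3.28089051e-05,
        1.18137803e+00, -1.78516849e-01]), 'qd': array([ 0.00088325, -0.00182967, -0.00448618,  0.00056327,  0.00142177,
       -0.00040832]), 'tau': array([-2.48297292e-04, -4.43302417e+01, -1.78587091e+01, -2.51012625e-04,
        3.97566851e-03, -3.19176962e-06]), 'tcp_pos': array([0.27865799, 0.55877131, 0.24442225]), 'tool_rot': array([ 2.29331784e-01,  9.73347828e-01, -8.94157317e-04, -3.71997075e-04]), 'force': array([ 0.7365455 , -0.60787203,  0.87415172]), 'ft_torque': array([-0.01481139, -0.01198292, -0.01236702]), 'gripper_force': 0.0, 'finger_gap': 0.9997269728027609}
```

View pics/scene0.png

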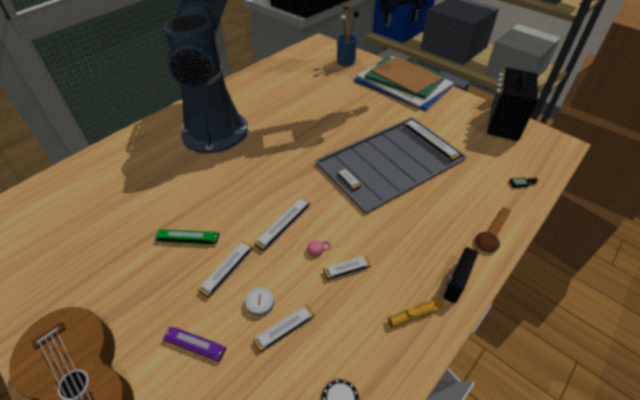

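View pics/top0.png

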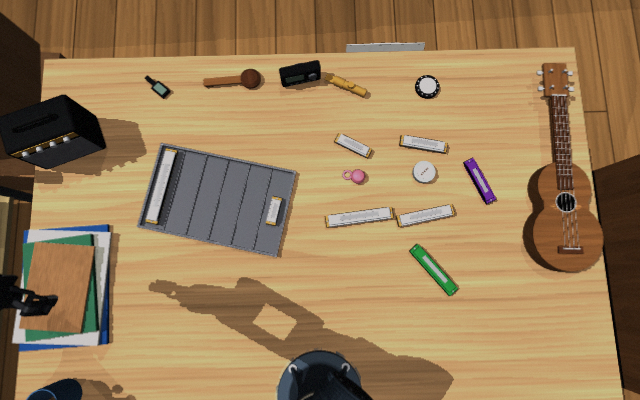

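The top view shows the grey tray at (218,200), with harp_f at (161,187) and harp_a at (274,211). The loose chrome harmonicas are at (353,146), (424,144), (360,217) and (426,215). The tin is at (424,172) and the shaker at (357,176). The green look-alike (433,270) and the purple one (480,181) are to be left alone. Next I'll measure.

```bash
cat > seg.py <<'E'
from h import *
def seg(s,boxes,zl=0.012,zh=0.05):
    P=cloud(s); out={}
    m=((P[...,2]>zl)&(P[...,2]<zh)&(s['z_map']>0)).astype(np.uint8)
    n,L,st,c=cv2.connectedComponentsWithStats(m)
    for i in range(1,n):
        if st[i,4]<60: continue
        q=P[L==i]; r=cv2.minAreaRect((q[:,:2]*1000).astype(np.float32))
        (cx,cy),(w,h),a=r
        if w<h: w,h,a=h,w,a+90
        print(c[i].round(),'xy',round(cx,1),round(cy,1),'LxW',round(w),round(h),'ang',round((a+90)%180-90,1),'z',np.percentile(q[:,2]*1000,[10,50,90]).round(1),st[i,4])
E
python3 - <<'E'
from seg import *
for n in ('top','scene'):
    s=dict(np.load(n+'.npz')); print(n); seg(s,None)
    P=cloud(s); k=(P[...,0]>.4)&(P[...,0]<.8)&(abs(P[...,1])<.1); print('plank z',np.percentile(P[k][:,2]*1000,[10,30,50]).round(1))
s=dict(np.load('top.npz'))
I=s['image'][...,::-1]
a=cv2.resize(I[125:265,315:475],None,fx=5,fy=4.2857/1.0*1.1667,interpolation=cv2.INTER_CUBIC)
a=cv2.resize(I[120:240,320:480],None,fx=5,fy=5,interpolation=cv2.INTER_CUBIC)
cv2.imwrite('pics/c1.png',a)
cv2.imwrite('pics/c2.png',cv2.resize(I[140:260,135:303],None,fx=4.7,fy=4.7,interpolation=cv2.INTER_CUBIC))
E
```

```text
top
[543.  81.] xy 791.8 -617.2 LxW 93 24 ang -9.7 z [44.8 47.9 49.7] 81
[238.  79.] xy 834.3 218.8 LxW 154 55 ang 86.2 z [12.7 15.9 20.2] 512
[300.  79.] xy 817.6 29.2 LxW 108 12 ang -82.9 z [16.  31.9 46.1] 239
[347.  85.] xy 806.5 -92.8 LxW 120 25 ang 63.7 z [14.1 21.4 26.9] 320
[428.  86.] xy 795.5 -321.4 LxW 60 56 ang -29.7 z [12.5 14.3 16.6] 239
[157.  85.] xy 817.2 427.2 LxW 75 27 ang 50.7 z [12.4 14.2 17.3] 120
[551. 130.] xy 652.9 -625.2 LxW 174 6 ang -3.2 z [39.6 44.8 49.2] 169
[ 80. 148.] xy 635.8 619.1 LxW 189 85 ang -39.1 z [17.5 32.5 46.3] 585
[353. 145.] xy 633.6 -106.4 LxW 101 29 ang 60.9 z [15.  19.6 22.8] 382
[423. 143.] xy 633.0 -295.6 LxW 127 30 ang 78.4 z [14.7 20.3 23.5] 513
[164. 184.] xy 522.8 360.3 LxW 233 157 ang -13.7 z [12.5 14.1 16.8] 402
[162. 186.] xy 534.7 399.6 LxW 204 35 ang -13.0 z [19.1 26.7 29.8] 992
[249. 162.] xy 593.1 171.0 LxW 163 7 ang 76.7 z [12.6 14.  16.2] 128
[480. 180.] xy 528.6 -438.0 LxW 126 31 ang 24.4 z [14.8 20.  23.4] 514
[424. 171.] xy 555.0 -291.2 LxW 58 58 ang -69.3 z [17.6 20.5 22.9] 388
[535. 221.] xy 421.6 -571.5 LxW 268 68 a
[... 2055 characters left out ...]
LxW 36 33 ang 9.0 z [16.4 23.7 28.5] 198
[346. 267.] xy 633.5 -106.4 LxW 103 29 ang 62.0 z [15.8 21.  23.4] 545
[451. 294.] xy 836.7 -18.1 LxW 38 18 ang -14.9 z [15.9 33.5 47.4] 191
[259. 300.] xy 554.8 -292.3 LxW 58 58 ang 67.7 z [19.6 21.7 23.3] 619
[415. 312.] xy 807.1 -94.6 LxW 119 24 ang 64.7 z [14.2 22.6 28.2] 637
[283. 328.] xy 631.9 -296.2 LxW 126 30 ang 78.3 z [16.3 22.1 24.3] 927
[107. 346.] xy 413.4 -557.4 LxW 101 12 ang -25.2 z [16.3 32.5 46.8] 349
[194. 343.] xy 528.1 -438.1 LxW 128 29 ang 24.1 z [16.3 21.7 23.7] 973
[126. 388.] xy 512.8 -572.7 LxW 56 7 ang -13.7 z [15.9 32.3 46.6] 179
[340. 391.] xy 788.7 -309.1 LxW 63 36 ang 42.5 z [12.9 15.1 17.2] 567
plank z [-0.3  0.7  1.4]
```

View pics/c1.png

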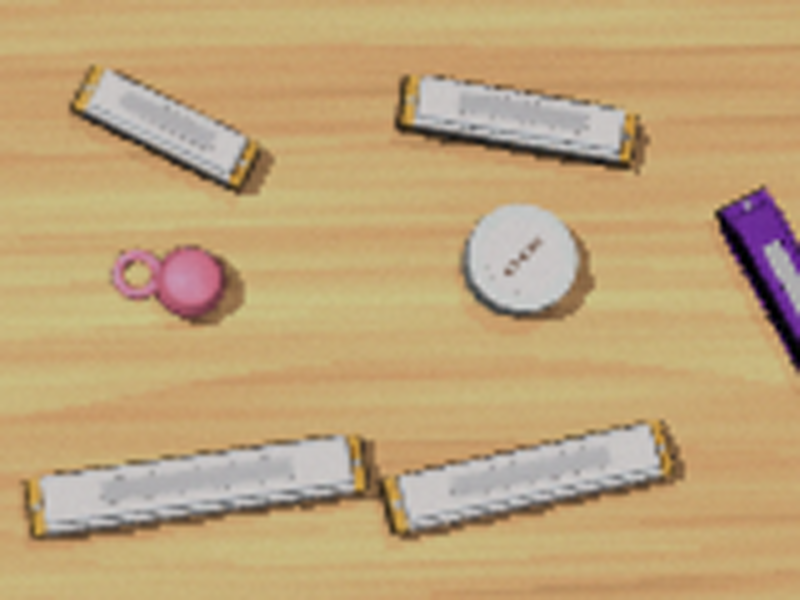

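View pics/c2.png

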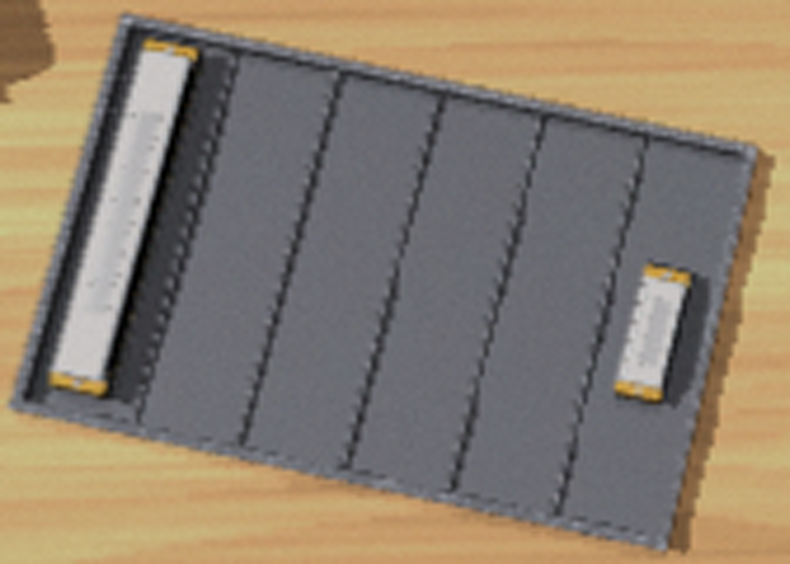

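All four lengths match from both views: b at (353,146), c at (424,144), e at (360,217) and d at (426,215). All four are chrome, so none is a look-alike. Now I'll fit the tray accurately and work out the first move, for e.

```bash
cat > go.py <<'E'
from h import *
from scipy.spatial.transform import Rotation as R
import sys
def go(x,y,z,yy):
    s=manip.sense(); r=R.from_quat(s['tool_rot']); M=r.as_matrix(); p=s['tcp_pos']*1000
    cur=np.degrees(np.arctan2(M[1,1],M[0,1])); d=(yy-cur+180)%360-180
    Y=np.radians(yy); ty=np.array([np.cos(Y),np.sin(Y),0]); tz=np.array([0,0,-1.]); tx=np.cross(ty,tz)
    e=np.array([x,y,z])-p; F=s['force']
    print(f"t{s['t']:.1f} tcp",p.round(1),'yawY',cur.round(1),'tilt',M[:2,2].round(4),'gap',round(85*s['finger_gap'],1),'gf',round(s['gripper_force'],1),'F',F.round(1),'q',np.degrees(s['q']).round())
    print('wz',round(-d,1),'then shift',(e@tx).round(1),(e@ty).round(1),(e@tz).round(1))
if __name__=='__main__': go(*map(float,sys.argv[1:]))
E
python3 - <<'E'
from h import *
from scipy.optimize import least_squares
Q=[]
def res(p,q):
    c,s=np.cos(p[2]),np.sin(p[2]); d=q-p[:2]; a=abs(d@[c,s])-111.5; b=abs(d@[-s,c])-181.5
    o=np.where((a>0)|(b>0),np.hypot(np.maximum(a,0),np.maximum(b,0)),np.minimum(-a,-b)); return o
def fit(q):
    p=[497,256,np.radians(-13.5)]
    for _ in range(4):
        q2=q[res(p,q)<9]; p=least_squares(res,p,args=(q2,),loss='soft_l1',f_scale=2).x
    return p,len(q2)
for n in ('top','scene'):
    s=dict(np.load(n+'.npz')); P=cloud(s)*1000
    m=(P[...,2]>11.5)&(P[...,2]<17)&(P[...,0]<680)&(P[...,0]>330)&(P[...,1]>30)&(P[...,1]<480)
    q=P[m][:,:2]; p,k=fit(q); print(n,p[:2].round(1),np.degrees(p[2]).round(2),k); Q.append(q)
p,k=fit(np.vstack(Q)); print(p[:2].round(1),np.degrees(p[2]).round(2))
for l,o in zip('abcdef',range(-150,151,60)): print(l,(p[0]-np.sin(p[2])*o).round(1),(p[1]+np.cos(p[2])*o).round(1))
from go import go; go(439,-114.7,150,6.5)
E
```

```text
top [497.1 255.1] -13.58 958
scene [497.3 254.8] -13.72 741
[497.2 255. ] -13.64
a 461.8 109.2
b 476.0 167.5
c 490.1 225.8
d 504.3 284.1
e 518.4 342.4
f 532.6 400.7
t0.1 tcp [278.7 558.8 244.4] yawY 63.5 tilt [-0.0011 -0.0016] gap 85.0 gf 0.0 F [ 0.7 -0.6  0.9] q [ 53.  30.  82.  -0.  68. -10.]
wz 57.0 then shift -687.3 83.1 94.4
```

Call:
{"method": "drive_tool", "body": {
  "plan": [
    [0,0,0,0,0,8.15,0.2],
    [0,0,0,0,0,8.15,0.2],
    [0,0,0,0,0,8.15,0.2],
    [0,0,0,0,0,8.15,0.2],
    [0,0,0,0,0,8.15,0.2],
    [0,0,0,0,0,8.15,0.2],
    [0,0,0,0,0,8.15,0.2],
    [-0.02,0,0,0,0,0,0.2],
    [-0.04,0.005,0,0,0,0,0.2],
    [-0.04,0.005,0,0,0,0,0.2]
  ],
  "newtons": 50
}}

```text
t: 1.1
tcp_pos: [0.2998, 0.4601, 0.2447]
tool_rot: [0.666, 0.746, -0.0, 0.0]
force: [0.8, -0.2, -0.4]
finger_gap: 0.599
gripper_force: 0.0
```

Call:
{"method": "drive_tool", "body": {
  "plan": [
    [-0.045,0.005,0,0,0,0,0.2],
    [-0.045,0.005,0,0,0,0,0.2],
    [-0.045,0.005,0,0,0,0,0.2],
    [-0.045,0.005,0,0,0,0,0.2],
    [-0.045,0.005,0,0,0,0,0.2],
    [-0.045,0.005,0,0,0,0,0.2],
    [-0.045,0.006,0.005,0,0,0,0.2],
    [-0.045,0.007,0.01,0,0,0,0.2],
    [-0.045,0.008,0.01,0,0,0,0.2],
    [-0.045,0.008,0.01,0,0,0,0.2]
  ]
}}

```text
t: 2.1
tcp_pos: [0.4092, 0.0186, 0.21]
tool_rot: [0.666, 0.746, 0.0, 0.0]
force: [1.1, 0.5, 0.2]
finger_gap: 0.602
gripper_force: 0.0
```

Call:
{"method": "drive_tool", "body": {
  "plan": [
    [-0.045,0.008,0.01,0,0,0,0.2],
    [-0.04,0.006,0.01,0,0,0,0.2],
    [-0.03,0.004,0.01,0,0,0,0.2],
    [-0.015,0.0,0.02,0,0,0,0.2],
    [-0.007,0,0.01,0,0,0,0.2],
    [0,0,0,0,0,0,0.2]
  ]
}}

```text
t: 2.7
tcp_pos: [0.4414, -0.1137, 0.149]
tool_rot: [0.667, 0.745, -0.0, -0.002]
force: [-0.0, 0.4, 0.9]
finger_gap: 0.603
gripper_force: 0.0
```

Run:
```python
from h import *
from go import go
go(438.8,-114.7,20,6.5)
s=snap('scene'); cv2.imwrite('pics/g1.png',cv2.resize(s['image'][100:300,180:400,::-1],None,fx=3,fy=3))
P=cloud(s)*1000
m=(abs(P[...,0]-438)<70)&(abs(P[...,1]+115)<20)&(P[...,2]>50)
q=P[m]; 
for sgn in(1,-1):
    k=q[sgn*(q[:,0]-438)>0]; 
    if len(k): print(sgn,len(k),np.percentile(k[:,2],[0,1,5,20]).round(1),k[np.argsort(k[:,2])[:40]].mean(0).round(1))
```

```text
t2.7 tcp [ 441.4 -113.7  149. ] yawY 6.3 tilt [-0.0033  0.0019] gap 51.2 gf 0.0 F [-0.   0.4  0.9] q [-29.  27. 111.   0.  42. -35.]
wz -0.2 then shift -0.7 -2.7 129.0
1 3575 [141.7 156.4 194.  245.3] [ 477.6 -115.5  150.8]
-1 539 [138.9 142.3 149.3 172.5] [ 416.8 -117.8  146.6]
```

Call:
{"method": "drive_tool", "body": {
  "plan": [
    [-0.001,-0.003,0.03,0,0,0,0.2],
    [0,0,0.035,0,0,0,0.2],
    [0,0,0.03,0,0,0,0.2],
    [0,0,0.02,0,0,0,0.2],
    [0,0,0.012,0,0,0,0.2],
    [0,0,0.005,0,0,0,0.2],
    [0,0,0,0,0,0,-0.3],
    [0,0,0,0,0,0,-0.6],
    [0,0,0,0,0,0,-1],
    [0,0,0,0,0,0,-1]
  ]
}}

```text
t: 3.75
tcp_pos: [0.4401, -0.1151, 0.0192]
tool_rot: [0.666, 0.746, 0.0, 0.001]
force: [0.2, 0.8, 4.3]
finger_gap: 0.341
gripper_force: 51.1
```

```bash
python3 go.py 518.4 342.4 21 76.4
```

```text
t3.8 tcp [ 440.1 -115.1   19.2] yawY 6.4 tilt [ 0.0016 -0.0008] gap 29.0 gf 51.1 F [0.2 0.8 4.3] q [-29.  43. 115.   0.  22. -35.]
wz -70.0 then shift 31.5 463.1 -1.8
```

Call:
{"method": "drive_tool", "body": {
  "plan": [
    [0,0,-0.01,0,0,0,-1],
    [0,0,-0.03,0,0,0,-1],
    [0,0,-0.03,0,0,-5,-1],
    [0,0,-0.03,0,0,-8.5,-1],
    [0,0,0,0,0,-8.5,-1],
    [0,0,0,0,0,-8.5,-1],
    [0,0,0,0,0,-8.5,-1],
    [0,0,0,0,0,-8.5,-1],
    [0,0,0,0,0,-8.5,-1],
    [0,0,0,0,0,-8.5,-1]
  ]
}}

```text
t: 4.75
tcp_pos: [0.4393, -0.1149, 0.119]
tool_rot: [0.163, 0.987, -0.0, 0.0]
force: [0.5, -0.2, -1.8]
finger_gap: 0.338
gripper_force: 50.3
```

Call:
{"method": "drive_tool", "body": {
  "plan": [
    [0,0.01,0,0,0,-5.5,-1],
    [0.003,0.025,0,0,0,0,-1],
    [0.003,0.04,0,0,0,0,-1],
    [0.003,0.04,0,0,0,0,-1],
    [0.003,0.04,0,0,0,0,-1],
    [0.003,0.04,0,0,0,0,-1],
    [0.003,0.04,0,0,0,0,-1],
    [0.003,0.04,0,0,0,0,-1],
    [0.003,0.04,0,0,0,0,-1],
    [0.003,0.04,0,0,0,0,-1]
  ]
}}

```text
t: 5.75
tcp_pos: [0.4971, 0.2377, 0.1189]
tool_rot: [0.118, 0.993, -0.0, -0.0]
force: [0.7, -0.8, -2.3]
finger_gap: 0.337
gripper_force: 50.3
```

Call:
{"method": "drive_tool", "body": {
  "plan": [
    [0.002,0.04,0,0,0,0,-1],
    [0.002,0.03,0,0,0,0,-1],
    [0,0.02,0,0,0,0,-1],
    [0,0.01,0,0,0,0,-1],
    [0,0,0,0,0,0,-1],
    [0,0,0,0,0,0,-1]
  ]
}}

```text
t: 6.35
tcp_pos: [0.5164, 0.3333, 0.1182]
tool_rot: [0.118, 0.993, -0.001, -0.001]
force: [-0.7, -0.3, -2.2]
finger_gap: 0.337
gripper_force: 50.3
```

Run:
```python
from h import *
from go import go
go(518.4,342.4,23,76.4)
s=snap('scene'); cv2.imwrite('pics/p1.png',cv2.resize(s['image'][60:260,280:520,::-1],None,fx=3,fy=3))
```

```text
t6.3 tcp [516.4 333.3 118.2] yawY 76.4 tilt [-0.0014 -0.0011] gap 28.6 gf 50.3 F [-0.7 -0.3 -2.2] q [ 22.  39.  89.  -0.  52. -54.]
wz 0.0 then shift 0.2 9.3 95.2
```

View pics/p1.png

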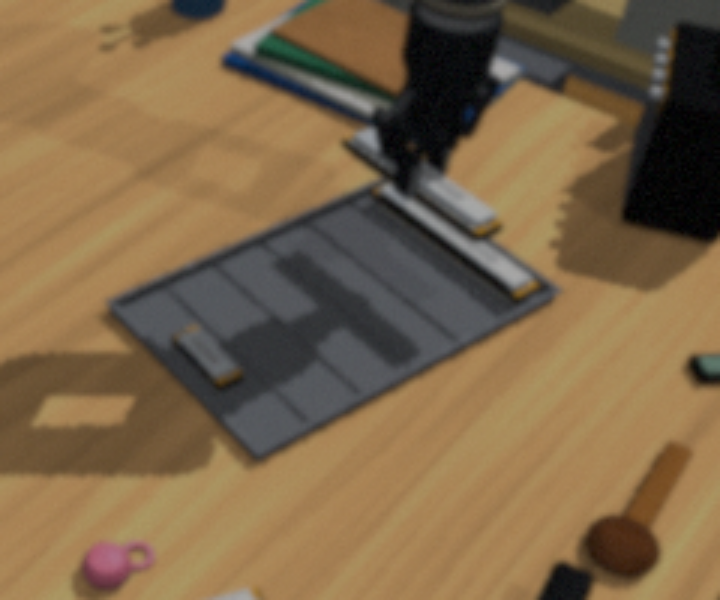

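Call:
{"method": "drive_tool", "body": {
  "plan": [
    [0,0.007,0.02,0,0,0,-1],
    [0,0.002,0.03,0,0,0,-1],
    [0,0,0.025,0,0,0,-1],
    [0,0,0.01,0,0,0,-1],
    [0,0,0,0,0,0,-1],
    [0,0,0.005,0,0,0,-1],
    [0,0,0.004,0,0,0,-1],
    [0,0,0.001,0,0,0,-1],
    [0,0,0,0,0,0,-1]
  ]
}}

```text
t: 7.3
tcp_pos: [0.5194, 0.3431, 0.0238]
tool_rot: [0.118, 0.993, 0.0, 0.0]
force: [0.4, 0.3, -2.2]
finger_gap: 0.337
gripper_force: 50.2
```

```bash
python3 go.py 518.4 342.4 22 76.4
```

```text
t7.3 tcp [519.4 343.1  23.8] yawY 76.4 tilt [0.0007 0.0003] gap 28.7 gf 50.2 F [ 0.4  0.3 -2.2] q [ 23.  47.  90.   0.  42. -53.]
wz 0.0 then shift 0.8 -1.0 1.8
```

Call:
{"method": "drive_tool", "body": {
  "plan": [
    [0,-0.001,0.001,0,0,0,-1],
    [0,0,0.0007,0,0,0,-1],
    [0,0,0,0,0,0,-1],
    [0,0,0,0,0,0,-0.25],
    [0,0,0,0,0,0,-0.15],
    [0,0,0,0,0,0,-0.05],
    [0,0,-0.005,0,0,0,-0.05],
    [0,0,-0.02,0,0,0,-0.05],
    [0,0,-0.035,0,0,0,-0.05],
    [0,0,-0.035,0,0,0,-0.05]
  ]
}}

```text
t: 8.3
tcp_pos: [0.5184, 0.3419, 0.1172]
tool_rot: [0.118, 0.993, -0.0, -0.001]
force: [0.1, 0.7, 1.2]
finger_gap: 0.478
gripper_force: 0.0
```

```bash
python3 go.py 438.7 -288.2 120 11
```

```text
t8.3 tcp [518.4 341.9 117.2] yawY 76.4 tilt [-0.0016 -0.0006] gap 40.6 gf 0.0 F [0.1 0.7 1.2] q [ 23.  39.  89.   0.  52. -53.]
wz 65.4 then shift -603.3 -198.5 -2.8
```

Call:
{"method": "drive_tool", "body": {
  "plan": [
    [0,0,0,0,0,8.2,0.2],
    [0,0,0,0,0,8.2,0.2],
    [0,0,0,0,0,8.2,0.2],
    [0,0,0,0,0,8.2,0.2],
    [0,0,0,0,0,8.2,0.2],
    [0,0,0,0,0,8.2,0.2],
    [0,0,0,0,0,8.2,0.2],
    [0,0,0,0,0,8.0,0.2],
    [-0.025,-0.008,0,0,0,0,0.2],
    [-0.04,-0.013,0,0,0,0,0.2]
  ]
}}

```text
t: 9.3
tcp_pos: [0.5115, 0.2755, 0.1171]
tool_rot: [0.635, 0.773, 0.001, 0.001]
force: [0.1, -0.8, -0.6]
finger_gap: 0.602
gripper_force: 0.0
```

Call:
{"method": "drive_tool", "body": {
  "plan": [
    [-0.042,-0.014,0,0,0,0,0.2],
    [-0.042,-0.014,0,0,0,0,0.2],
    [-0.042,-0.014,0,0,0,0,0.2],
    [-0.042,-0.014,0,0,0,0,0.2],
    [-0.042,-0.014,0,0,0,0,0.2],
    [-0.042,-0.014,0,0,0,0,0.2],
    [-0.042,-0.014,0,0,0,0,0.2],
    [-0.042,-0.014,0,0,0,0,0.2],
    [-0.042,-0.014,0,0,0,0,0.2],
    [-0.042,-0.014,0,0,0,0,0.2]
  ]
}}

```text
t: 10.3
tcp_pos: [0.4535, -0.1667, 0.1171]
tool_rot: [0.636, 0.772, 0.0, 0.0]
force: [0.7, 0.4, -0.0]
finger_gap: 0.601
gripper_force: 0.0
```

Call:
{"method": "drive_tool", "body": {
  "plan": [
    [-0.042,-0.014,0,0,0,0,0.2],
    [-0.035,-0.012,0,0,0,0,0.2],
    [-0.025,-0.008,0,0,0,0,0.2],
    [-0.015,-0.004,0,0,0,0,0.2],
    [0,0,0,0,0,0,0.2],
    [0,0,0,0,0,0,0.2]
  ]
}}

```text
t: 10.9
tcp_pos: [0.4385, -0.2857, 0.1166]
tool_rot: [0.636, 0.772, 0.0, -0.001]
force: [0.5, -0.2, 0.1]
finger_gap: 0.601
gripper_force: 0.0
```

Run:
```python
from seg import *
from go import go
go(438.7,-288.2,19,11)
s=snap('scene'); seg(s,None)
```

```text
t10.9 tcp [ 438.5 -285.7  116.6] yawY 11.0 tilt [-0.0008  0.0014] gap 51.1 gf 0.0 F [ 0.5 -0.2  0.1] q [-45.  34. 103.   0.  43. -56.]
wz 0.0 then shift -2.5 -0.3 97.6
[320.  13.] xy -333.1 940.3 LxW 427 98 ang 77.2 z [15.8 29.4 45.6] 454
[615.   3.] xy 662.9 2130.4 LxW 90 35 ang 5.3 z [15.4 27.5 40.9] 106
[58. 49.] xy -974.1 -94.5 LxW 597 88 ang -86.3 z [16.2 30.4 46.4] 1210
[589.  27.] xy 651.4 1645.9 LxW 38 32 ang 86.8 z [15.5 32.3 45.7] 66
[346.  58.] xy 37.8 602.9 LxW 71 40 ang 42.8 z [16.9 32.  46.9] 169
[563.  54.] xy 659.2 1241.7 LxW 45 27 ang 43.5 z [16.  30.2 45.6] 83
[406.  81.] xy 282.2 638.8 LxW 306 231 ang 0.9 z [17.9 37.6 43. ] 2777
[611.  91.] xy 879.4 1084.2 LxW 209 20 ang 2.9 z [16.  31.  45.8] 624
[503. 130.] xy 638.9 612.1 LxW 186 84 ang -35.6 z [17.5 32.  46.3] 415
[233. 131.] xy 68.8 37.4 LxW 170 51 ang -61.1 z [12.8 17.  41.9] 451
[408. 153.] xy 496.9 256.5 LxW 375 237 ang 76.1 z [13.5 16.5 29.2] 1411
[417. 147.] xy 522.4 339.3 LxW 180 34 ang -12.1 z [16.3 25.7 28.7] 590
[349. 179.] xy 460.6 107.6 LxW 78 28 ang -15.7 z [15.4 22.4 25.4] 246
[524. 181.] xy 818.1 
[... 264 characters left out ...]
5. 248.] xy 549.7 -118.0 LxW 35 33 ang 7.9 z [15.7 24.2 28.2] 199
[346. 267.] xy 633.8 -106.5 LxW 103 29 ang 62.0 z [15.6 21.2 23.1] 541
[451. 294.] xy 836.7 -18.4 LxW 38 18 ang -12.6 z [16.6 33.2 46.4] 184
[259. 300.] xy 555.0 -292.2 LxW 59 57 ang 23.4 z [19.8 21.5 23.2] 619
[415. 312.] xy 807.0 -94.2 LxW 119 24 ang 63.9 z [14.2 22.5 27.8] 646
[283. 328.] xy 631.7 -296.1 LxW 126 30 ang 78.2 z [15.9 22.  24.1] 929
[107. 346.] xy 413.0 -557.1 LxW 100 12 ang -24.9 z [16.4 32.5 46.8] 347
[194. 343.] xy 527.4 -438.5 LxW 128 30 ang 24.4 z [16.1 21.7 23.8] 978
[126. 388.] xy 512.8 -572.7 LxW 55 7 ang -14.5 z [15.8 32.2 46.7] 176
[340. 391.] xy 788.9 -309.2 LxW 63 36 ang 41.8 z [12.9 15.  17.2] 564
```

Call:
{"method": "drive_tool", "body": {
  "plan": [
    [-0.002,0,0.025,0,0,0,0.2],
    [0,0,0.03,0,0,0,0.2],
    [0,0,0.022,0,0,0,0.2],
    [0,0,0.013,0,0,0,0.2],
    [0,0,0.007,0,0,0,0.2],
    [0,0,0,0,0,0,0],
    [0,0,0,0,0,0,-0.4],
    [0,0,0,0,0,0,-0.7],
    [0,0,0,0,0,0,-1],
    [0,0,0,0,0,0,-1]
  ]
}}

```text
t: 11.95
tcp_pos: [0.4397, -0.2893, 0.0205]
tool_rot: [0.636, 0.772, -0.0, 0.001]
force: [0.7, -0.3, 3.9]
finger_gap: 0.329
gripper_force: 50.2
```

```bash
python3 go.py 504.3 284.1 22 76.4
```

```text
t11.9 tcp [ 439.7 -289.3   20.5] yawY 11.0 tilt [ 0.0013 -0.0012] gap 27.9 gf 50.2 F [ 0.7 -0.3  3.9] q [-46.  44. 105.   0.  31. -57.]
wz -65.4 then shift 72.0 572.5 -1.5
```

Call:
{"method": "drive_tool", "body": {
  "plan": [
    [0,0,-0.01,0,0,0,-1],
    [0,0,-0.03,0,0,0,-1],
    [0,0,-0.03,0,0,-5.9,-1],
    [0,0,-0.03,0,0,-8.5,-1],
    [0,0,0,0,0,-8.5,-1],
    [0,0,0,0,0,-8.5,-1],
    [0,0,0,0,0,-8.5,-1],
    [0,0,0,0,0,-8.5,-1],
    [0,0,0,0,0,-8.5,-1],
    [0,0,0,0,0,-8.5,-1]
  ]
}}

```text
t: 12.95
tcp_pos: [0.439, -0.2887, 0.1201]
tool_rot: [0.115, 0.993, 0.0, -0.0]
force: [-1.0, -0.0, -1.2]
finger_gap: 0.325
gripper_force: 49.7
```

Call:
{"method": "drive_tool", "body": {
  "plan": [
    [0.003,0.025,0,0,0,0,-1],
    [0.005,0.04,0,0,0,0,-1],
    [0.005,0.04,0,0,0,0,-1],
    [0.005,0.04,0,0,0,0,-1],
    [0.005,0.04,0,0,0,0,-1],
    [0.005,0.04,0,0,0,0,-1],
    [0.005,0.04,0,0,0,0,-1],
    [0.005,0.04,0,0,0,0,-1],
    [0.005,0.04,0,0,0,0,-1],
    [0.005,0.04,0,0,0,0,-1]
  ]
}}

```text
t: 13.95
tcp_pos: [0.4827, 0.0983, 0.1201]
tool_rot: [0.118, 0.993, -0.0, 0.0]
force: [0.2, -0.6, -2.0]
finger_gap: 0.326
gripper_force: 49.7
```

Call:
{"method": "drive_tool", "body": {
  "plan": [
    [0.005,0.04,0,0,0,0,-1],
    [0.005,0.04,0,0,0,0,-1],
    [0.005,0.04,0,0,0,0,-1],
    [0.005,0.035,0,0,0,0,-1],
    [0.003,0.02,0,0,0,0,-1],
    [0.001,0.01,0,0,0,0,-1],
    [0,0,0,0,0,0,-1],
    [0,0,0,0,0,0,-1]
  ]
}}

```text
t: 14.75
tcp_pos: [0.5025, 0.2812, 0.1196]
tool_rot: [0.118, 0.993, -0.0, -0.0]
force: [0.5, 0.1, -0.8]
finger_gap: 0.325
gripper_force: 49.7
```

```bash
python3 go.py 504.3 284.1 23.5 76.4
```

```text
t14.8 tcp [502.5 281.2 119.6] yawY 76.4 tilt [-0.0009 -0.0008] gap 27.6 gf 49.7 F [ 0.5  0.1 -0.8] q [ 18.  36.  95.  -0.  48. -58.]
wz 0.0 then shift -1.1 3.2 96.1
```

Call:
{"method": "drive_tool", "body": {
  "plan": [
    [-0.001,0.003,0.02,0,0,0,-1],
    [0,0,0.03,0,0,0,-1],
    [0,0,0.025,0,0,0,-1],
    [0,0,0.01,0,0,0,-1],
    [0,0,0.005,0,0,0,-1],
    [0,0,0.004,0,0,0,-1],
    [0,0,0.0005,0,0,0,-1],
    [0,0,0,0,0,0,-1],
    [0,0,0,0,0,0,-1]
  ]
}}

```text
t: 15.65
tcp_pos: [0.5051, 0.285, 0.026]
tool_rot: [0.118, 0.993, 0.0, 0.001]
force: [0.1, -1.2, -1.0]
finger_gap: 0.324
gripper_force: 49.8
```

```bash
python3 go.py 504.3 284.1 23.5 76.4
```

```text
t15.7 tcp [505.1 285.   26. ] yawY 76.4 tilt [0.0016 0.0005] gap 27.5 gf 49.8 F [ 0.1 -1.2 -1. ] q [ 18.  45.  97.  -0.  38. -58.]
wz 0.0 then shift 0.6 -1.1 2.5
```

Call:
{"method": "drive_tool", "body": {
  "plan": [
    [0,-0.001,0.001,0,0,0,-1],
    [0,0,0.0012,0,0,0,-1],
    [0,0,0,0,0,0,-1],
    [0,0,0,0,0,0,-0.27],
    [0,0,0,0,0,0,-0.15],
    [0,0,0,0,0,0,-0.07],
    [0,0,-0.005,0,0,0,-0.07],
    [0,0,-0.02,0,0,0,-0.07],
    [0,0,-0.035,0,0,0,-0.07],
    [0,0,-0.035,0,0,0,-0.07]
  ]
}}

```text
t: 16.65
tcp_pos: [0.5038, 0.2836, 0.1185]
tool_rot: [0.118, 0.993, -0.0, -0.001]
force: [0.3, 0.2, -0.9]
finger_gap: 0.46
gripper_force: 0.0
```

```bash
python3 go.py 632.3 -296 120 -11.7
```

```text
t16.6 tcp [503.8 283.6 118.5] yawY 76.4 tilt [-0.0018 -0.0006] gap 39.1 gf 0.0 F [ 0.3  0.2 -0.9] q [ 18.  37.  95.   0.  49. -58.]
wz 88.1 then shift -541.5 243.4 -1.5
```

Call:
{"method": "drive_tool", "body": {
  "plan": [
    [0,0,0,0,0,8.5,0.15],
    [0,0,0,0,0,8.5,0.15],
    [0,0,0,0,0,8.5,0.15],
    [0,0,0,0,0,8.5,0.15],
    [0,0,0,0,0,8.5,0.15],
    [0,0,0,0,0,8.5,0.15],
    [0,0,0,0,0,8.5,0.15],
    [0,0,0,0,0,8.5,0.15],
    [0,0,0,0,0,8.5,0.15],
    [0,0,0,0,0,8.5,0.15]
  ]
}}

```text
t: 17.65
tcp_pos: [0.5043, 0.2838, 0.1182]
tool_rot: [0.76, 0.65, 0.0, 0.0]
force: [-0.6, -0.0, 0.7]
finger_gap: 0.58
gripper_force: 0.0
```

Call:
{"method": "drive_tool", "body": {
  "plan": [
    [0,0,0,0,0,3.1,0.15],
    [-0.02,0.009,0,0,0,0,0.15],
    [-0.035,0.016,0,0,0,0,0.15],
    [-0.04,0.018,0,0,0,0,0.15],
    [-0.04,0.018,0,0,0,0,0.15],
    [-0.04,0.018,0,0,0,0,0.15],
    [-0.04,0.018,0,0,0,0,0.15],
    [-0.04,0.018,0,0,0,0,0.15],
    [-0.04,0.018,0,0,0,0,0.15],
    [-0.04,0.018,0,0,0,0,0.15]
  ]
}}

```text
t: 18.65
tcp_pos: [0.5846, -0.0766, 0.1182]
tool_rot: [0.775, 0.631, 0.0, 0.0]
force: [0.5, 0.3, 0.5]
finger_gap: 0.574
gripper_force: 0.0
```

Call:
{"method": "drive_tool", "body": {
  "plan": [
    [-0.04,0.018,0,0,0,0,0.15],
    [-0.04,0.018,0,0,0,0,0.15],
    [-0.04,0.018,0,0,0,0,0.15],
    [-0.04,0.018,0,0,0,0,0.15],
    [-0.025,0.011,0,0,0,0,0.15],
    [-0.015,0.007,0,0,0,0,0.15],
    [-0.005,0.002,0,0,0,0,0.15],
    [0,0,0,0,0,0,0.15],
    [0,0,0,0,0,0,0.15]
  ]
}}

```text
t: 19.55
tcp_pos: [0.6327, -0.2922, 0.1177]
tool_rot: [0.775, 0.632, -0.0, -0.001]
force: [-0.7, 0.8, 0.5]
finger_gap: 0.575
gripper_force: 0.0
```

```bash
python3 go.py 632.3 -296 19 -11.7
```

```text
t19.6 tcp [ 632.7 -292.2  117.7] yawY -11.6 tilt [-0.0014  0.0015] gap 48.9 gf 0.0 F [-0.7  0.8  0.5] q [-34.  44.  76.   0.  60. -22.]
wz 0.1 then shift -3.8 0.4 98.7
```

Call:
{"method": "drive_tool", "body": {
  "plan": [
    [-0.004,0,0.025,0,0,0,0.15],
    [0,0,0.03,0,0,0,0.15],
    [0,0,0.023,0,0,0,0.15],
    [0,0,0.014,0,0,0,0.15],
    [0,0,0.007,0,0,0,0.15],
    [0,0,0,0,0,0,0],
    [0,0,0,0,0,0,-0.4],
    [0,0,0,0,0,0,-0.7],
    [0,0,0,0,0,0,-1],
    [0,0,0,0,0,0,-1]
  ]
}}

```text
t: 20.55
tcp_pos: [0.6332, -0.2986, 0.0203]
tool_rot: [0.775, 0.632, 0.0, 0.001]
force: [-0.6, 0.8, 3.7]
finger_gap: 0.312
gripper_force: 52.7
```

```bash
python3 go.py 490.1 225.8 22 76.4
```

```text
t20.6 tcp [ 633.2 -298.6   20.3] yawY -11.7 tilt [ 0.0021 -0.0012] gap 26.5 gf 52.7 F [-0.6  0.8  3.7] q [-34.  52.  78.   0.  50. -23.]
wz -88.1 then shift 262.4 476.0 -1.7
```

Call:
{"method": "drive_tool", "body": {
  "plan": [
    [0,0,-0.01,0,0,0,-1],
    [0,0,-0.03,0,0,-3.1,-1],
    [0,0,-0.03,0,0,-8.5,-1],
    [0,0,-0.03,0,0,-8.5,-1],
    [0,0,0,0,0,-8.5,-1],
    [0,0,0,0,0,-8.5,-1],
    [0,0,0,0,0,-8.5,-1],
    [0,0,0,0,0,-8.5,-1],
    [0,0,0,0,0,-8.5,-1],
    [0,0,0,0,0,-8.5,-1]
  ]
}}

```text
t: 21.55
tcp_pos: [0.632, -0.298, 0.1191]
tool_rot: [0.261, 0.965, 0.0, -0.0]
force: [0.6, -0.1, -1.4]
finger_gap: 0.31
gripper_force: 52.1
```

Call:
{"method": "drive_tool", "body": {
  "plan": [
    [0,0,0,0,0,-8.5,-1],
    [0,0,0,0,0,-8.5,-1],
    [0.011,0.02,0,0,0,0,-1],
    [0.019,0.034,0,0,0,0,-1],
    [0.022,0.04,0,0,0,0,-1],
    [0.022,0.04,0,0,0,0,-1],
    [0.022,0.04,0,0,0,0,-1],
    [0.022,0.04,0,0,0,0,-1],
    [0.022,0.04,0,0,0,0,-1],
    [0.022,0.04,0,0,0,0,-1]
  ]
}}

```text
t: 22.55
tcp_pos: [0.5431, 0.0272, 0.1194]
tool_rot: [0.118, 0.993, -0.0, 0.0]
force: [0.9, -0.6, -0.9]
finger_gap: 0.316
gripper_force: 52.1
```

Call:
{"method": "drive_tool", "body": {
  "plan": [
    [0.022,0.04,0,0,0,0,-1],
    [0.022,0.04,0,0,0,0,-1],
    [0.022,0.04,0,0,0,0,-1],
    [0.019,0.034,0,0,0,0,-1],
    [0.011,0.02,0,0,0,0,-1],
    [0.005,0.008,0,0,0,0,-1],
    [0,0,0,0,0,0,-1],
    [0,0,0,0,0,0,-1]
  ]
}}

```text
t: 23.35
tcp_pos: [0.4888, 0.2255, 0.1191]
tool_rot: [0.118, 0.993, -0.0, 0.0]
force: [0.8, 0.7, -1.5]
finger_gap: 0.31
gripper_force: 52.1
```

```bash
python3 go.py 490.1 225.8 23.5 76.4
```

```text
t23.4 tcp [488.8 225.5 119.1] yawY 76.4 tilt [ 0.0004 -0.0004] gap 26.4 gf 52.1 F [ 0.8  0.7 -1.5] q [ 13.  34. 101.  -0.  45. -63.]
wz 0.0 then shift -1.2 0.6 95.6
```

Call:
{"method": "drive_tool", "body": {
  "plan": [
    [-0.003,0.001,0.02,0,0,0,-1],
    [0,0,0.03,0,0,0,-1],
    [0,0,0.025,0,0,0,-1],
    [0,0,0.01,0,0,0,-1],
    [0,0,0.006,0,0,0,-1],
    [0,0,0.004,0,0,0,-1],
    [0,0,0.001,0,0,0,-1],
    [0,0,0,0,0,0,-1],
    [0,0,0,0,0,0,-1]
  ]
}}

```text
t: 24.25
tcp_pos: [0.492, 0.2268, 0.0237]
tool_rot: [0.118, 0.993, 0.0, 0.001]
force: [0.8, 0.5, -0.7]
finger_gap: 0.311
gripper_force: 52.1
```

```bash
python3 go.py 490.1 225.8 23.3 76.4
```

```text
t24.2 tcp [492.  226.8  23.7] yawY 76.4 tilt [0.0015 0.0003] gap 26.5 gf 52.1 F [ 0.8  0.5 -0.7] q [ 13.  44. 102.  -0.  33. -64.]
wz 0.0 then shift 1.6 -1.4 0.4
```

Call:
{"method": "drive_tool", "body": {
  "plan": [
    [0,-0.001,0.0005,0,0,0,-1],
    [0,0,0.0002,0,0,0,-1],
    [0,0,0,0,0,0,-1],
    [0,0,0,0,0,0,-0.3],
    [0,0,0,0,0,0,-0.18],
    [0,0,0,0,0,0,-0.09],
    [0,0,-0.005,0,0,0,-0.09],
    [0,0,-0.02,0,0,0,-0.09],
    [0,0,-0.035,0,0,0,-0.09],
    [0,0,-0.035,0,0,0,-0.09]
  ]
}}

```text
t: 25.25
tcp_pos: [0.4906, 0.2254, 0.1178]
tool_rot: [0.118, 0.993, -0.0, -0.001]
force: [0.1, -0.5, -0.3]
finger_gap: 0.458
gripper_force: 0.0
```

```bash
python3 go.py 633.6 -106.4 120 151.6;python3 go.py 633.6 -106.4 120 -28.4
```

```text
t25.2 tcp [490.6 225.4 117.8] yawY 76.4 tilt [-0.002  -0.0005] gap 38.9 gf 0.0 F [ 0.1 -0.5 -0.3] q [ 13.  35. 101.  -0.  45. -64.]
wz -75.2 then shift 223.9 -283.6 -2.2
t25.2 tcp [490.6 225.4 117.8] yawY 76.4 tilt [-0.002  -0.0005] gap 38.9 gf 0.0 F [ 0.1 -0.5 -0.3] q [ 13.  35. 101.  -0.  45. -64.]
wz 104.8 then shift -223.9 283.6 -2.2
```

Call:
{"method": "drive_tool", "body": {
  "plan": [
    [0,0,0,0,0,8.5,0.15],
    [0,0,0,0,0,8.5,0.15],
    [0,0,0,0,0,8.5,0.15],
    [0,0,0,0,0,8.5,0.15],
    [0,0,0,0,0,8.5,0.15],
    [0,0,0,0,0,8.5,0.15],
    [0,0,0,0,0,8.5,0.15],
    [0,0,0,0,0,8.5,0.15],
    [0,0,0,0,0,8.5,0.15],
    [0,0,0,0,0,8.5,0.15]
  ]
}}

```text
t: 26.25
tcp_pos: [0.4911, 0.2256, 0.1174]
tool_rot: [0.76, 0.65, -0.0, -0.0]
force: [0.4, 0.3, 0.6]
finger_gap: 0.575
gripper_force: 0.0
```

Call:
{"method": "drive_tool", "body": {
  "plan": [
    [0,0,0,0,0,8.5,0.15],
    [0,0,0,0,0,8.5,0.15],
    [0,0,0,0,0,2.8,0.15],
    [-0.014,0.018,0,0,0,0,0.15],
    [-0.025,0.032,0,0,0,0,0.15],
    [-0.027,0.034,0,0,0,0,0.15],
    [-0.027,0.034,0,0,0,0,0.15],
    [-0.027,0.034,0,0,0,0,0.15],
    [-0.027,0.034,0,0,0,0,0.15],
    [-0.027,0.034,0,0,0,0,0.15]
  ]
}}

```text
t: 27.25
tcp_pos: [0.6025, -0.0337, 0.1174]
tool_rot: [0.859, 0.512, -0.0, -0.0]
force: [0.3, 0.3, 0.7]
finger_gap: 0.574
gripper_force: 0.0
```

Call:
{"method": "drive_tool", "body": {
  "plan": [
    [-0.025,0.032,0,0,0,0,0.15],
    [-0.014,0.018,0,0,0,0,0.15],
    [-0.007,0.009,0,0,0,0,0.15],
    [-0.003,0.004,0,0,0,0,0.15],
    [0,0,0,0,0,0,0.15],
    [0,0,0,0,0,0,0.15]
  ]
}}

```text
t: 27.85
tcp_pos: [0.6335, -0.1034, 0.1171]
tool_rot: [0.858, 0.513, -0.0, -0.001]
force: [-0.6, 0.3, 0.6]
finger_gap: 0.575
gripper_force: 0.0
```

```bash
python3 go.py 633.6 -106.4 19 -28.4
```

```text
t27.9 tcp [ 633.5 -103.4  117.1] yawY -28.3 tilt [-0.0015  0.0009] gap 48.8 gf 0.0 F [-0.6  0.3  0.6] q [-19.  40.  85.   0.  54.   9.]
wz 0.1 then shift -2.5 1.5 98.1
```

Call:
{"method": "drive_tool", "body": {
  "plan": [
    [-0.002,0.001,0.025,0,0,0,0.15],
    [0,0,0.03,0,0,0,0.15],
    [0,0,0.023,0,0,0,0.15],
    [0,0,0.014,0,0,0,0.15],
    [0,0,0.007,0,0,0,0.15],
    [0,0,0,0,0,0,0],
    [0,0,0,0,0,0,-0.4],
    [0,0,0,0,0,0,-0.7],
    [0,0,0,0,0,0,-1],
    [0,0,0,0,0,0,-1]
  ]
}}

```text
t: 28.85
tcp_pos: [0.6351, -0.1075, 0.0194]
tool_rot: [0.859, 0.512, 0.001, 0.001]
force: [-0.4, 0.6, 4.2]
finger_gap: 0.305
gripper_force: 52.6
```

```bash
python3 go.py 476 167.5 22 76.4
```

```text
t28.9 tcp [ 635.1 -107.5   19.4] yawY -28.4 tilt [ 0.0022 -0.0006] gap 25.9 gf 52.6 F [-0.4  0.6  4.2] q [-20.  49.  87.   0.  44.   9.]
wz -104.8 then shift 219.3 229.9 -2.6
```

Call:
{"method": "drive_tool", "body": {
  "plan": [
    [0,0,-0.01,0,0,0,-1],
    [0,0,-0.03,0,0,-2.8,-1],
    [0,0,-0.03,0,0,-8.5,-1],
    [0,0,-0.03,0,0,-8.5,-1],
    [0,0,0,0,0,-8.5,-1],
    [0,0,0,0,0,-8.5,-1],
    [0,0,0,0,0,-8.5,-1],
    [0,0,0,0,0,-8.5,-1],
    [0,0,0,0,0,-8.5,-1],
    [0,0,0,0,0,-8.5,-1]
  ]
}}

```text
t: 29.85
tcp_pos: [0.6339, -0.1072, 0.1185]
tool_rot: [0.401, 0.916, -0.0, -0.0]
force: [-0.1, 0.9, -0.8]
finger_gap: 0.302
gripper_force: 52.0
```

Call:
{"method": "drive_tool", "body": {
  "plan": [
    [0,0,0,0,0,-8.5,-1],
    [0,0,0,0,0,-8.5,-1],
    [0,0,0,0,0,-8.5,-1],
    [0,0,0,0,0,-8.5,-1],
    [0.015,0.016,0,0,0,0,-1],
    [0.026,0.027,0,0,0,0,-1],
    [0.03,0.031,0,0,0,0,-1],
    [0.03,0.031,0,0,0,0,-1],
    [0.03,0.031,0,0,0,0,-1],
    [0.03,0.031,0,0,0,0,-1]
  ]
}}

```text
t: 30.85
tcp_pos: [0.5158, 0.094, 0.1187]
tool_rot: [0.118, 0.993, 0.0, 0.0]
force: [0.4, 0.3, -0.3]
finger_gap: 0.299
gripper_force: 52.0
```

Call:
{"method": "drive_tool", "body": {
  "plan": [
    [0.025,0.027,0,0,0,0,-1],
    [0.018,0.02,0,0,0,0,-1],
    [0.01,0.011,0,0,0,0,-1],
    [0.005,0.005,0,0,0,0,-1],
    [0,0,0,0,0,0,-1],
    [0,0,0,0,0,0,-1]
  ]
}}

```text
t: 31.45
tcp_pos: [0.4764, 0.167, 0.1183]
tool_rot: [0.118, 0.993, -0.0, 0.001]
force: [-0.8, -0.5, -1.8]
finger_gap: 0.293
gripper_force: 52.0
```

```bash
python3 go.py 476 167.5 22.4 76.4
```

```text
t31.4 tcp [476.4 167.  118.3] yawY 76.4 tilt [ 0.0012 -0.0002] gap 24.9 gf 52.0 F [-0.8 -0.5 -1.8] q [  7.  33. 106.  -0.  42. -70.]
wz -0.0 then shift 0.5 0.4 95.9
```

Call:
{"method": "drive_tool", "body": {
  "plan": [
    [0,0,0.02,0,0,0,-1],
    [0,0,0.03,0,0,0,-1],
    [0,0,0.025,0,0,0,-1],
    [0,0,0.01,0,0,0,-1],
    [0,0,0.006,0,0,0,-1],
    [0,0,0.004,0,0,0,-1],
    [0,0,0.001,0,0,0,-1],
    [0,0,0,0,0,0,-1],
    [0,0,0,0,0,0,-1]
  ]
}}

```text
t: 32.35
tcp_pos: [0.4758, 0.1678, 0.0229]
tool_rot: [0.118, 0.993, 0.0, 0.001]
force: [-0.0, 0.6, -1.4]
finger_gap: 0.299
gripper_force: 52.0
```

```bash
python3 go.py 476 167.5 22.3 76.4
```

```text
t32.4 tcp [475.8 167.8  22.9] yawY 76.4 tilt [0.0015 0.0002] gap 25.4 gf 52.0 F [-0.   0.6 -1.4] q [  7.  43. 108.  -0.  29. -70.]
wz 0.0 then shift -0.2 -0.3 0.6
```

Call:
{"method": "drive_tool", "body": {
  "plan": [
    [0,0,0.0006,0,0,0,-1],
    [0,0,0,0,0,0,-1],
    [0,0,0,0,0,0,-0.32],
    [0,0,0,0,0,0,-0.2],
    [0,0,0,0,0,0,-0.1],
    [0,0,-0.005,0,0,0,-0.1],
    [0,0,-0.02,0,0,0,-0.1],
    [0,0,-0.04,0,0,0,-0.1],
    [0,0,-0.045,0,0,0,-0.1],
    [0,0,-0.045,0,0,0,-0.1]
  ]
}}

```text
t: 33.35
tcp_pos: [0.4747, 0.1676, 0.1781]
tool_rot: [0.118, 0.993, -0.0, -0.001]
force: [0.8, 0.2, -0.3]
finger_gap: 0.453
gripper_force: 0.0
```

Call:
{"method": "drive_tool", "body": {
  "plan": [
    [0,-0.045,0,0,0,0,-0.1],
    [0,-0.045,0,0,0,0,-0.1],
    [0,-0.045,0,0,0,0,-0.1],
    [0,-0.045,0,0,0,0,-0.1],
    [0,-0.045,0,0,0,0,-0.1],
    [0,-0.045,0,0,0,0,-0.1],
    [0,-0.03,0,0,0,0,-0.1],
    [0,-0.015,0,0,0,0,-0.1],
    [0,0,0,0,0,0,-0.1],
    [0,0,0,0,0,0,-0.1]
  ]
}}

```text
t: 34.35
tcp_pos: [0.4011, -0.1382, 0.1767]
tool_rot: [0.119, 0.993, 0.0, -0.0]
force: [0.1, 0.5, -0.1]
finger_gap: 0.449
gripper_force: 0.0
```

Run:
```python
from h import *
t=np.radians(-13.64); B=np.array([[np.cos(t),np.sin(t)],[-np.sin(t),np.cos(t)]])
for n in ('top','scene'):
    s=snap(n); P=cloud(s)*1000; cv2.imwrite(f'pics/f{n}.png',cv2.resize(s['image'][...,::-1],(800,500)))
    q=(P[...,:2]-[497.2,255])@B.T
    for l,o in zip('abcdef',range(-150,151,60)):
        m=(abs(q[...,0])<107)&(abs(q[...,1]-o)<27)&(P[...,2]>17)&(P[...,2]<45)
        r=cv2.minAreaRect(q[m].astype(np.float32)); print(n,l,[np.round(k,1).tolist() for k in r],'z',np.percentile(P[m][:,2],[50,90]).round(1))
    for nm,c in (('tin',(555,-292)),('shaker',(548.5,-117))):
        m=(np.hypot(P[...,0]-c[0],P[...,1]-c[1])<45)&(P[...,2]>12); print(nm,P[m].mean(0).round(1))
```

```text
top a [[23.2, -152.7], [25.2, 26.2], 87.1] z [21.9 24.5]
top b [[43.7, -89.0], [25.8, 20.1], 88.9] z [22.3 24.7]
top c [[61.1, -29.9], [27.1, 10.9], 77.4] z [19.4 23.5]
top d [[76.0, 29.8], [26.2, 2.6], 89.7] z [18.2 20.2]
top e [[66.0, 91.1], [50.0, 31.5], 0.1] z [25.8 28.4]
top f [[35.2, 149.5], [137.3, 35.1], 1.2] z [27.3 29.9]
tin [ 554.4 -290.7   20.7]
shaker [ 546.4 -115.2   22.1]
scene a [[-0.3, -152.1], [27.4, 78.0], 88.9] z [23.1 25.9]
scene b [[3.3, -88.1], [32.1, 102.6], 89.0] z [24.1 26.9]
scene c [[4.0, -27.7], [32.3, 124.7], 89.9] z [25.2 27.8]
scene d [[1.3, 28.3], [152.2, 29.6], 0.0] z [25.4 28.5]
scene e [[4.1, 87.5], [178.0, 32.8], 1.1] z [26.1 28.7]
scene f [[2.7, 147.4], [204.6, 32.2], 0.8] z [27.8 30.1]
tin [ 556.2 -293.    21.5]
shaker [ 551.7 -120.    23. ]
```

View pics/ftop.png

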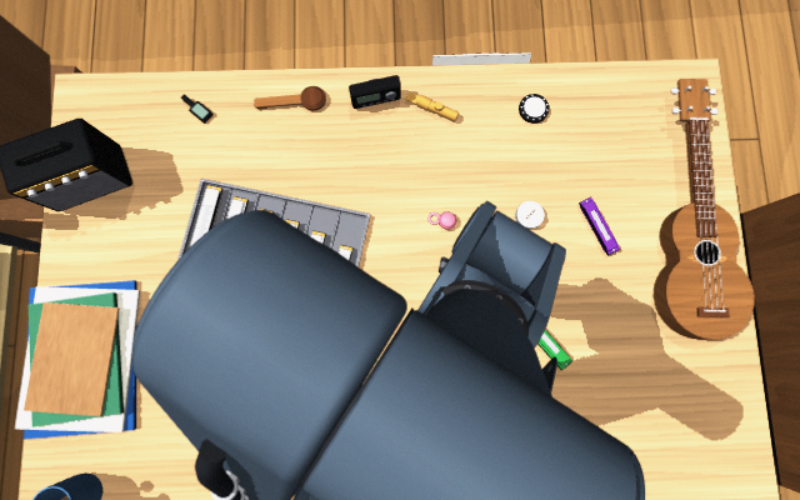

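In the scene view all six harmonicas are within about 4 mm of their lane middles, at floor height and in order. In the top view the arm hides part of the tray, at around (270,300). The tin, at (530,214), and the shaker, at (443,219), haven't moved. I'm handing the job in.

```bash
python3 -c "
from station import manip
print(manip.sign_off())"
```

```text
the job is handed in; nothing more can be done
None
```

I placed harmonicas b, c, d and e in the four inner lanes in length order and handed the job in at about 34 s. The last scene picture put each within about 4 mm of its lane's middle, flat on the floor; sign-off returned no verdict.

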